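Flag the tired shock mount on the test rack

TASK

Three spring shock mounts with blue pads stand on the black test rack. Starting at the rack's red end, gently press each pad down in turn with the fingertips, one after the other, to feel which is the softest, then push the yellow tag beside the softest mount fully down. Leave the other two tags up, pick nothing up, leave the loose things on the bench and rack where they are, and end clear of everything.

Things in the scene. Friction and masses are not known exactly. Their poses are not given: they have to be found in the camera images.
- rack: black test rack, fixed to the bench: box 170 mm (x) by 370 mm (y), flat top 90 mm above the bench; a red cap closes its +y end (the robot's left; 31 mm long, 3 mm higher). Origin: centre of the underside. Three stations lie at y = +115, 0 and -115 mm; at each a shock mount stands at x = +35 mm and its yellow tag at x = -45 mm, on the robot's side of the mount. The rack is never turned more than 25 degrees either way.
- mount_a: one of three identical-looking spring shock mounts, fixed on the rack top, one per station: steel flange 54 mm across, coil spring, round blue pad 44 mm across on top. Origin: centre of the flange's underside, on the rack top; z up. The pad's flat top is 36 mm above this origin when free. Which of the three mounts is softest is told by neither looks nor place: it has to be felt.
- pad_a (a joint): how far the pad of mount_a is pressed down: 0 free (to within 0.3 mm), 0.012 m at its stop. It starts to move at under 1 N and springs back when let go. The softest mount takes about 3 N to go down 8 mm, the other two more than 7 N.
- mount_b: one of three identical-looking spring shock mounts, fixed on the rack top, one per station: steel flange 54 mm across, coil spring, round blue pad 44 mm across on top. Origin: centre of the flange's underside, on the rack top; z up. The pad's flat top is 36 mm above this origin when free. Which of the three mounts is softest is told by neither looks nor place: it has to be felt.
- pad_b (a joint): how far the pad of mount_b is pressed down: 0 free (to within 0.3 mm), 0.012 m at its stop. It starts to move at under 1 N and springs back when let go. The softest mount takes about 3 N to go down 8 mm, the other two more than 7 N.
- mount_c: one of three identical-looking spring shock mounts, fixed on the rack top, one per station: steel flange 54 mm across, coil spring, round blue pad 44 mm across on top. Origin: centre of the flange's underside, on the rack top; z up. The pad's flat top is 36 mm above this origin when free. Which of the three mounts is softest is told by neither looks nor place: it has to be felt.
- pad_c (a joint): how far the pad of mount_c is pressed down: 0 free (to within 0.3 mm), 0.012 m at its stop. It starts to move at under 1 N and springs back when let go. The softest mount takes about 3 N to go down 8 mm, the other two more than 7 N.
- tag_1_top (a point): centre of the top face of the yellow tag of station 1 (1 = next to the red cap, 2 = middle, 3 = far end). The tag is an upright bar 14 mm (rack x) by 26 mm (rack y); its top stands 21 to 25 mm above the rack top at the start and 5 mm above it when fully down.
- tag_1 (a joint): how far tag 1 is down, m: 0 to 0.004 at the start, 0.020 fully down at its stop. It slides straight down with about 3.5 N of friction and stays where it is left (no spring).
- tag_2_top (a point): centre of the top face of the yellow tag of station 2 (1 = next to the red cap, 2 = middle, 3 = far end). The tag is an upright bar 14 mm (rack x) by 26 mm (rack y); its top stands 21 to 25 mm above the rack top at the start and 5 mm above it when fully down.
- tag_2 (a joint): how far tag 2 is down, m: 0 to 0.004 at the start, 0.020 fully down at its stop. It slides straight down with about 3.5 N of friction and stays where it is left (no spring).
- tag_3_top (a point): centre of the top face of the yellow tag of station 3 (1 = next to the red cap, 2 = middle, 3 = far end). The tag is an upright bar 14 mm (rack x) by 26 mm (rack y); its top stands 21 to 25 mm above the rack top at the start and 5 mm above it when fully down.
- tag_3 (a joint): how far tag 3 is down, m: 0 to 0.004 at the start, 0.020 fully down at its stop. It slides straight down with about 3.5 N of friction and stays where it is left (no spring).
- spool: loose solder spool, blue flanges 70 mm across, 58 mm tall, standing on the bench on the robot's side of the rack; origin at its underside, to be left alone
- bottle: loose flux bottle with red cap, 34 mm across, 100 mm tall, standing beyond the rack; origin at its underside, to be left alone
- screwdriver: loose screwdriver 180 mm long, lying on the bench on the robot's side of the rack; to be left alone
- connector_1: loose round metal connector, 24 mm across, 22 mm tall, standing on the rack top between stations 1 and 2; origin at its underside, to be left alone
- connector_2: loose round metal connector, 24 mm across, 22 mm tall, standing on the rack top between stations 2 and 3; origin at its underside, to be left alone
- tray: loose yellow parts tray 80 x 110 mm, 40 mm tall, on the bench beyond the rack; origin at its underside, to be left alone
- heatgun_nozzle: loose dark steel nozzle, 40 mm across, 55 mm tall, standing beyond the rack; origin at its underside, to be left alone

How it is judged:
By the outcome, as a careful person would: the job done as asked, in the order asked, and still so for the second after the job is handed in, with the robot touching nothing.
It also fails if it takes over 48 s, if anything falls off the work surface, if the arm or the gripper's body presses on something with over 40 N, if the wrist force passes 120 N, or if a joint passes its speed limit or range.

ROBOT

A 6-joint arm with a two-finger parallel gripper is mounted at the origin on the work surface. World frame = base frame: x ahead of the robot, y to its left, z up, the work surface at z = 0. Lengths are in m, angles in rad, forces in N, time in s.
With the tool pointing down it reaches from about 0.275 to 0.825 m from the base axis. Payload 4.9 kg.
Tool frame: the origin (TCP) lies midway between the tips of the shut fingers; the grasp point (between the pads) lies r.pinch_z behind it (r.pinch_z is the distance from the TCP to the grasp point, in m); z points along the fingers, y is the line along which they close (so a half turn about z gives the same grasp; the last joint's range is limited). The gripper opens to 85 mm and grips with 20 to 120 N. Pads are 22 mm wide; open, the fingers measure 114 mm over their backs; the gripper's body (76 mm by 85 mm) begins 54 mm behind the grasp point. The pads swing forward as they close: fully open they stand 13 mm farther back than shut.
Start: joints at [1.21, 0.326, -0.193, 1.052, 0, 1.437], TCP at [0.124, 0.536, 0.231] pointing down, gripper open.
Joint ranges: [-2.65, 2.65], [-0.97, 1.79], [-1.3, 1.35], [-1.93, 2.1], [-1.47, 1.37], [-3.14, 3.14]. Speed limits (rad/s): [2.57, 2.57, 3.14, 3.14, 3.14, 3.14].

INTERFACE

Orientations are given as a unit quaternion [x, y, z, w].
In Python, from rig import r, cams gives the robot as it stands. The module is installed in compiled form; this text tells all that it offers.
- The arm moves only by the tool arm_command, never from a script. Its argument "commands" is a list of rows, each a list of 4 numbers: the shift along the world's x, y, z as a fraction of full scale, then the turn about the world's z as a fraction of full scale. In form: [[tx, ty, tz, spin], ...]. A call has 1 to 8 rows; each row is the pose to reach, as a shift and turn from the pose commanded when the call began, turning the shorter way round; what a row does not reach only later rows make up. Full scale, the value 1, is 120 mm for a shift and pi rad for a turn. A row lasts 1/10 s, in which the tool goes at most 50 mm and 8.59 degrees, less where a joint would pass 70% of its speed; a pose out of reach is approached as far as the arm can. A call with a number of a shift or a turn outside -1 to 1 is refused whole. A call with a gripper value outside its range is refused whole. "fingers" is the closure, from -1 (fully open) to 1 (shut), set as the call begins (left out, the last holds). The fingers move at their own pace and stop on an object; "force" is the grip in N (left out, the last holds). Time passes only in rows, so rows that repeat a pose let the fingers close. It gives the time, the measured TCP pose, the force, the opening and the grip force at its end, in the units of the state.
- r.get_obs(): the state, without advancing time (a new reading comes with each control period).
- cams.grab_frame(name): name is "scene" or "side" or "wrist"; returns a dict with "pixels" (420x560x3 uint8, red, green, blue), "z_map" (420x560 float32, m along the optical axis (not along the pixel's ray), 0 where there is no reading), "fx", "fy", "cx", "cy" (pixels), "D" ([k1, k2, p1, p2, k3] as OpenCV has them; the pictures are not rectified), "extrinsics" (4x4, takes a point from camera to world coordinates). Camera axes: x right, y up, looking along -z (the intrinsics and any distortion apply to the point x, -y, -z); pixel columns grow to the right and rows downward; lengths in m; the calibration is good to about 2 mm. A picture is of the moment at which its call begins.
- r.hand_in(): hands the job in; it is judged then, once.
The state is a dict: "t": time; "q": joint angles; "joint_velocities": joint speeds; "joint_efforts": joint torques, N m; "position": TCP position; "tool_rot": TCP orientation; "ft_force": force on the tool from outside, world axes, zero at the start; "moment": the same for the moment, N m; "finger_gap": finger opening in m; "finger_force": force on a finger pad.
Only numpy, scipy, OpenCV 4.12 (cv2) and the standard library are available. Lean on these libraries where they do the work, as an engineer would, in place of code of your own. Each camera call takes 0.05 s, during which the arm holds its last target. There are 200 camera calls.

## Working session

There is one attempt and no reset: what is moved stays moved. The work goes in short steps, Python scripts to look and compute and a tool call to move; the robot and the scene stay as the last step left them, time stands still between calls to the robot, and variables do not carry over. Pictures are saved under pics/ and viewed, at most 10 in all, crops included, and the job is handed in when it is done.

Besides the shell and the picture viewer there is one more tool, called after ">>>" in YAML: its name, and indented under it one key for each argument. arm_command: Moves the arm, as the interface text tells. Its arguments: {"type":"object","properties":{"commands":{"type":"array","items":{"type":"array","items":{"type":"number"}}},"fingers":{"type":"number"},"force":{"type":"number"}},"required":["commands"]}

```bash
mkdir -p pics; cat > h.py <<'E'
import numpy as np, cv2
from rig import r, cams
def pts(f):
    "world point per pixel from depth"
    H,W=f["z_map"].shape
    K=np.array([[f["fx"],0,f["cx"]],[0,f["fy"],f["cy"]],[0,0,1.]])
    uv=np.stack(np.meshgrid(np.arange(W),np.arange(H)),-1).reshape(-1,1,2).astype(float)
    n=cv2.undistortPoints(uv,K,np.array(f["D"],float)).reshape(H,W,2)
    z=f["z_map"]; c=np.stack([n[...,0]*z,-n[...,1]*z,-z],-1)
    E=np.array(f["extrinsics"]); return c@E[:3,:3].T+E[:3,3]
def hsv(f): return cv2.cvtColor(f["pixels"],cv2.COLOR_RGB2HSV)
def blobs(f,lo,hi,amin=60):
    m=cv2.inRange(hsv(f),lo,hi); n,l,s,c=cv2.connectedComponentsWithStats(m)
    return [(l==i,c[i],s[i,4]) for i in range(1,n) if s[i,4]>amin]
E
python3 - <<'E'
from h import *
o=r.get_obs();print(o["t"],o["position"],o["tool_rot"],o["ft_force"],r.pinch_z)
ims=[]
for n in("scene","side"):
    f=cams.grab_frame(n);P=pts(f);ims.append(f["pixels"])
    print(n,f["extrinsics"][:3,3])
    for nm,lo,hi in(("blue",(95,90,40),(130,255,255)),("yel",(20,110,80),(35,255,255)),("red",(0,140,60),(8,255,255))):
        for m,c,a in blobs(f,lo,hi):
            v=m&(f["z_map"]>0);p=P[v];zt=np.percentile(p[:,2],97);t=p[p[:,2]>zt-.004]
            print(nm,c.round(),a,"top",zt.round(4),"mean",t.mean(0).round(4),"mid",((t.max(0)+t.min(0))/2).round(4),np.ptp(t,axis=0).round(3))
for n,i in zip(("a","b"),ims): cv2.imwrite(f"pics/{n}.png",i[...,::-1])
E
```

```text
0.0 [0.1234609  0.53537115 0.23050223] [ 1.13168414e-01  9.93575444e-01 -8.39071477e-04 -2.07743285e-04] [ 0.26281255 -0.05072061 -0.40588198] 0.0187
scene [0.97525048 0.20412908 0.8056235 ]
blue [10.  4.] 193 top -0.2102 mean [-0.0436 -1.8718 -0.209 ] mid [-0.044  -1.8237 -0.2089] [0.026 0.141 0.01 ]
blue [33. 73.] 73 top -0.5846 mean [ 0.1124 -1.697  -0.4695] mid [ 0.1553 -1.6109 -0.4079] [0.232 0.53  0.355]
blue [264. 179.] 336 top 0.1277 mean [ 0.5573 -0.054   0.1255] mid [ 0.5571 -0.0538  0.1263] [0.043 0.041 0.005]
blue [  5. 188.] 325 top 0.0961 mean [ 0.8171 -0.6099  0.0943] mid [ 0.8269 -0.6024  0.0947] [0.078 0.071 0.005]
blue [385. 192.] 821 top 0.0606 mean [0.417  0.1928 0.0592] mid [0.441  0.1924 0.0737] [0.126 0.069 0.034]
blue [304. 209.] 366 top 0.1271 mean [0.5871 0.0568 0.1253] mid [0.5864 0.0571 0.1263] [0.042 0.041 0.006]
blue [349. 241.] 405 top 0.1276 mean [0.6166 0.1679 0.1256] mid [0.6165 0.1679 0.1263] [0.042 0.041 0.005]
blue [159. 380.] 8614 top 0.0697 mean [ 0.9928 -0.0489  0.0687] mid [ 0.9991 -0.0375  0.0691] [0.121 0.236 0.007]
blue [254. 408.] 1345 top
[... 2266 characters left out ...]
] mid [ 0.4803 -0.0319  0.1119] [0.017 0.024 0.004]
yel [308. 247.] 207 top 0.1124 mean [0.5097 0.0798 0.1111] mid [0.5097 0.078  0.1111] [0.018 0.027 0.005]
yel [153. 295.] 3668 top 0.0396 mean [0.7482 0.1577 0.0391] mid [0.7324 0.167  0.064 ] [0.114 0.143 0.057]
yel [278. 302.] 279 top 0.1124 mean [0.5392 0.1905 0.111 ] mid [0.5393 0.1893 0.1107] [0.018 0.027 0.005]
red [243. 182.] 86 top 0.1006 mean [ 0.6514 -0.0809  0.0994] mid [ 0.6514 -0.0819  0.0987] [0.015 0.018 0.004]
red [379. 256.] 521 top 0.0256 mean [ 0.378  -0.007   0.0237] mid [ 0.3771 -0.0075  0.024 ] [0.045 0.085 0.005]
red [228. 354.] 6260 top 0.0936 mean [0.5959 0.2483 0.0922] mid [0.6004 0.2458 0.0924] [0.171 0.072 0.006]
```

View pics/a.png

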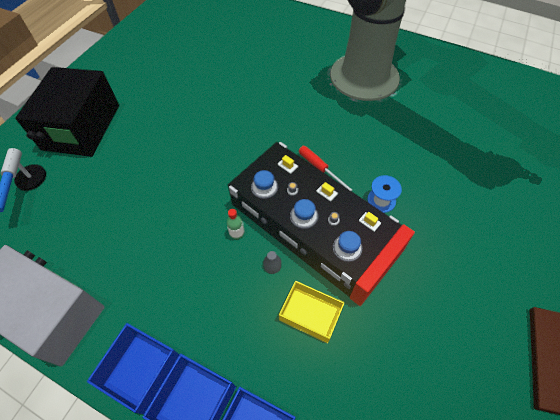

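>>> arm_command:
  commands:
    - [0.33, -0.25, 0, 0]
    - [0.67, -0.5, 0, 0]
    - [1, -0.75, 0, 0]
    - [1, -0.75, 0, 0]
  fingers: 1
  force: 30

```text
t: 0.5
position: [0.2475, 0.4428, 0.231]
tool_rot: [0.117, 0.993, -0.001, 0.001]
ft_force: [0.2, 0.3, -0.4]
finger_gap: 0.0281
finger_force: 0.0
```

The picture shows the rack with its red cap near (385,265). The pads are at (349,241), (304,209) and (264,179), and the tags at (370,219), (327,189) and (287,161), which matches the measurements from both views.

>>> arm_command:
  commands:
    - [0.33, -0.25, 0, 0]
    - [0.67, -0.5, 0, 0]
    - [1, -0.75, 0, 0]
    - [1, -0.75, 0, 0]

```text
t: 0.9
position: [0.3675, 0.3533, 0.231]
tool_rot: [0.117, 0.993, -0.0, 0.001]
ft_force: [-0.5, 0.5, 0.0]
finger_gap: -0.0002
finger_force: 0.0
```

>>> arm_command:
  commands:
    - [0.33, -0.25, 0, 0]
    - [0.67, -0.5, 0, 0]
    - [1, -0.75, 0, 0]
    - [1, -0.75, 0, 0]

```text
t: 1.3
position: [0.4874, 0.2636, 0.2308]
tool_rot: [0.116, 0.993, -0.0, 0.001]
ft_force: [-0.3, 1.2, 0.2]
finger_gap: -0.0004
finger_force: 0.0
```

>>> arm_command:
  commands:
    - [0.33, -0.2, 0, 0]
    - [0.67, -0.4, -0.1, 0]
    - [1, -0.7, -0.3, 0]
    - [1, -0.7, -0.5, 0]
    - [1, -0.7, -0.5, 0]
    - [1, -0.7, -0.5, 0]

```text
t: 1.9
position: [0.6021, 0.1832, 0.1708]
tool_rot: [0.113, 0.994, -0.0, -0.001]
ft_force: [-0.2, 0.0, 0.9]
finger_gap: 0.0004
finger_force: 0.0
```

>>> arm_command:
  commands:
    - [0.12, -0.12, -0.1, 0]
    - [0.12, -0.12, -0.2, 0]
    - [0.12, -0.12, -0.3, 0]
    - [0.12, -0.12, -0.3, 0]
    - [0.12, -0.12, -0.3, 0]
    - [0.12, -0.12, -0.3, 0]

```text
t: 2.5
position: [0.6181, 0.1679, 0.1358]
tool_rot: [0.113, 0.994, 0.0, 0.0]
ft_force: [0.5, -0.8, -0.9]
finger_gap: 0.0001
finger_force: 0.0
```

```bash
python3 - <<'E'
from h import *
fz=[]
for k in range(2):
    f=cams.grab_frame("side" if k else "scene"); fz.append(r.get_obs()["ft_force"].round(2)); cv2.imwrite(f"pics/c{k}.png",cv2.resize(f["pixels"][140:330,160:420] ,None,fx=3,fy=3)[...,::-1])
print(fz,r.get_obs()["position"])
E
```

```text
[array([0.16, 0.48, 0.76]), array([ 1.16,  0.01, -1.26])] [0.61834854 0.16778053 0.13592613]
```

View pics/c1.png

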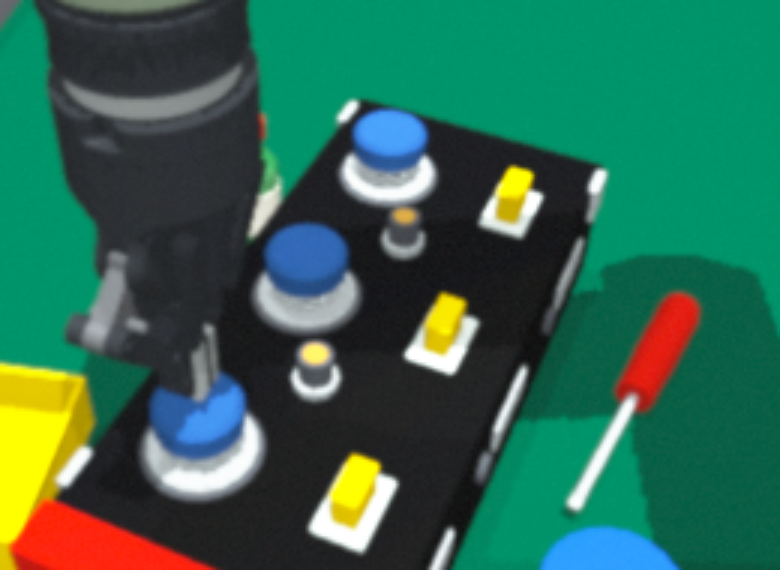

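The crop shows the shut fingertips centred just above station 1's pad at about (200,390), with nothing else near them. Next I press about 8 mm.

>>> arm_command:
  commands:
    - [0, 0, -0.04, 0]
    - [0, 0, -0.07, 0]
    - [0, 0, -0.09, 0]
    - [0, 0, -0.11, 0]
    - [0, 0, -0.13, 0]
    - [0, 0, -0.145, 0]
    - [0, 0, -0.145, 0]

```text
t: 3.3
position: [0.618, 0.1675, 0.1183]
tool_rot: [0.113, 0.994, 0.0, 0.0]
ft_force: [-2.4, -0.2, 7.6]
finger_gap: -0.0001
finger_force: 3.5
```

```bash
cat > f.py <<'E'
from h import *
a=[]
for k in range(12):
    cams.grab_frame("side"); o=r.get_obs(); a.append(o["ft_force"])
a=np.array(a);print(a.mean(0).round(2),a.std(0).round(2),o["position"].round(4),o["t"])
E
python3 f.py
```

```text
[-2.61 -0.47  6.87] [0.44 0.51 0.48] [0.618  0.1675 0.1186] 3.9
```

>>> arm_command:
  commands:
    - [0, 0, 0.1, 0]
    - [0, 0, 0.3, 0]
    - [-0.08, -0.3, 0.35, 0]
    - [-0.17, -0.6, 0.35, 0]
    - [-0.26, -0.91, 0.3, 0]
    - [-0.26, -0.91, 0.2, 0]
    - [-0.26, -0.91, 0.14, 0]
    - [-0.26, -0.91, 0.14, 0]

```text
t: 4.7
position: [0.5862, 0.059, 0.1335]
tool_rot: [0.113, 0.994, 0.0, -0.001]
ft_force: [-0.4, -0.2, -0.3]
finger_gap: -0.0001
finger_force: 0.0
```

>>> arm_command:
  commands:
    - [0, 0, -0.04, 0]
    - [0, 0, -0.06, 0]
    - [0, 0, -0.08, 0]
    - [0, 0, -0.1, 0]
    - [0, 0, -0.12, 0]
    - [0, 0, -0.14, 0]
    - [0, 0, -0.14, 0]

```text
t: 5.4
position: [0.5871, 0.0587, 0.118]
tool_rot: [0.113, 0.994, 0.0, 0.0]
ft_force: [0.4, 1.6, 2.9]
finger_gap: 0.0001
finger_force: 1.6
```

```bash
python3 f.py
```

```text
[0.25 2.11 3.42] [0.79 0.49 0.46] [0.5871 0.0584 0.118 ] 6.0
```

Mount 2 took about 3.4 N against 6.9 N for mount 1, so it looks like the soft one. I still press the third.

>>> arm_command:
  commands:
    - [0, 0, 0.1, 0]
    - [0, 0, 0.3, 0]
    - [-0.08, -0.3, 0.35, 0]
    - [-0.16, -0.6, 0.35, 0]
    - [-0.25, -0.92, 0.3, 0]
    - [-0.25, -0.92, 0.2, 0]
    - [-0.25, -0.92, 0.14, 0]
    - [-0.25, -0.92, 0.14, 0]

```text
t: 6.8
position: [0.5558, -0.0515, 0.1335]
tool_rot: [0.113, 0.994, 0.0, -0.001]
ft_force: [-0.8, 0.1, -0.3]
finger_gap: 0.0003
finger_force: 0.0
```

>>> arm_command:
  commands:
    - [0, 0, -0.04, 0]
    - [0, 0, -0.06, 0]
    - [0, 0, -0.08, 0]
    - [0, 0, -0.1, 0]
    - [0, 0, -0.12, 0]
    - [0, 0, -0.14, 0]
    - [0, 0, -0.14, 0]

```text
t: 7.5
position: [0.5571, -0.0513, 0.1185]
tool_rot: [0.113, 0.994, 0.001, 0.0]
ft_force: [-2.5, 2.8, 8.5]
finger_gap: -0.0
finger_force: 4.3
```

```bash
python3 f.py
```

```text
[-2.3   3.18  8.16] [0.44 0.53 0.4 ] [ 0.5571 -0.0513  0.1188] 8.1
```

Mount 2 is clearly the softest, at 6.9, 3.4 and 8.2 N in order. Now I go to tag 2.

>>> arm_command:
  commands:
    - [0, 0, 0.1, 0]
    - [0, 0, 0.35, 0]
    - [-0.1, 0.2, 0.4, 0]
    - [-0.2, 0.5, 0.4, 0]
    - [-0.3, 0.8, 0.4, 0]
    - [-0.4, 1, 0.4, 0]
    - [-0.4, 1, 0.4, 0]

```text
t: 8.8
position: [0.5071, 0.0702, 0.1662]
tool_rot: [0.111, 0.994, -0.0, -0.001]
ft_force: [-0.1, -1.3, 0.7]
finger_gap: 0.0003
finger_force: 0.0
```

>>> arm_command:
  commands:
    - [0, 0.075, 0, 0]
    - [0, 0.075, -0.15, 0]
    - [0, 0.075, -0.3, 0]
    - [0, 0.075, -0.36, 0]
    - [0, 0.075, -0.36, 0]
    - [0, 0.075, -0.36, 0]

```text
t: 9.4
position: [0.5094, 0.0765, 0.1231]
tool_rot: [0.114, 0.994, -0.0, 0.0]
ft_force: [-0.4, -0.3, 0.4]
finger_gap: -0.0004
finger_force: 0.0
```

```bash
python3 - <<'E'
from h import *
f=cams.grab_frame("side"); cv2.imwrite("pics/d.png",cv2.resize(f["pixels"][160:320,200:400] ,None,fx=3,fy=3)[...,::-1]);print(r.get_obs()["position"])
E
```

```text
[0.50967672 0.07662767 0.1233752 ]
```

View pics/d.png

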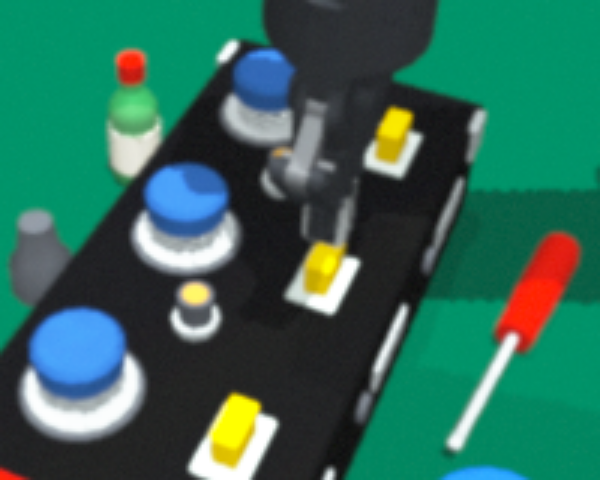

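The crop shows the fingertips above tag 2 at about (325,245). I push it down, watching the force.

>>> arm_command:
  commands:
    - [0, 0, -0.05, 0]
    - [0, 0, -0.08, 0]
    - [0, 0, -0.11, 0]
    - [0, 0, -0.14, 0]
    - [0, 0, -0.17, 0]
    - [0, 0, -0.2, 0]
    - [0, 0, -0.23, 0]
    - [0, 0, -0.23, 0]

```text
t: 10.25
position: [0.5091, 0.0769, 0.095]
tool_rot: [0.113, 0.994, -0.0, 0.0]
ft_force: [-1.0, 1.7, 4.4]
finger_gap: 0.0001
finger_force: 2.4
```

>>> arm_command:
  commands:
    - [0, 0, -0.01, 0]
    - [0, 0, -0.015, 0]
    - [0, 0, -0.015, 0]

```text
t: 10.55
position: [0.5091, 0.0769, 0.0949]
tool_rot: [0.113, 0.994, -0.0, 0.001]
ft_force: [-5.2, -0.3, 19.1]
finger_gap: 0.0
finger_force: 9.6
```

Force jumped to 19 N with no further travel at z = 0.095, so the tag is at its stop. I retreat straight up and check.

>>> arm_command:
  commands:
    - [0, 0, 0.1, 0]
    - [0, 0, 0.4, 0]
    - [0, 0, 0.8, 0]
    - [0, 0, 1, 0]
    - [0, 0, 1, 0]
    - [0, 0, 1, 0]
    - [0, 0, 1, 0]

```text
t: 11.25
position: [0.5078, 0.077, 0.2118]
tool_rot: [0.113, 0.994, -0.0, -0.001]
ft_force: [-0.1, 0.5, -1.0]
finger_gap: -0.0003
finger_force: 0.0
```

```bash
python3 - <<'E'
from h import *
for n in("scene","side"):
    f=cams.grab_frame(n);P=pts(f)
    for nm,lo,hi in(("blue",(95,90,40),(130,255,255)),("yel",(20,110,80),(35,255,255)),("red",(0,140,60),(8,255,255))):
        for m,c,a in blobs(f,lo,hi,25):
            p=P[m&(f["z_map"]>0)]
            if len(p)<9: continue
            zt=np.percentile(p[:,2],95);t=p[p[:,2]>zt-.004]
            if .3<t[:,0].mean()<.8: print(n,nm,c.round(),a,zt.round(4),t.mean(0).round(4))
cv2.imwrite("pics/e.png",cv2.resize(f["pixels"][130:400,140:480] ,None,fx=2,fy=2)[...,::-1])
E
```

```text
scene blue [264. 179.] 336 0.1273 [ 0.5577 -0.054   0.1254]
scene blue [385. 192.] 820 0.0601 [0.4167 0.192  0.059 ]
scene blue [304. 209.] 371 0.1268 [0.5871 0.0566 0.1251]
scene blue [349. 241.] 404 0.1271 [0.6167 0.1678 0.1255]
scene yel [288. 161.] 108 0.114 [ 0.4801 -0.0339  0.1123]
scene yel [327. 191.] 52 0.0966 [0.5099 0.0787 0.0947]
scene yel [370. 219.] 128 0.1133 [0.5386 0.1886 0.1116]
scene yel [311. 311.] 2430 0.0393 [0.7487 0.149  0.0387]
scene red [313. 158.] 300 0.0266 [ 0.3815 -0.0066  0.0268]
scene red [232. 213.] 71 0.1016 [ 0.6511 -0.083   0.1   ]
scene red [381. 264.] 1555 0.0942 [0.6049 0.2446 0.0924]
scene red [548. 326.] 190 0.0229 [0.5672 0.6016 0.0209]
scene red [553. 316.] 85 0.0226 [0.5415 0.6087 0.0209]
scene red [553. 350.] 26 0.0234 [0.6126 0.6156 0.0213]
scene red [548. 360.] 26 0.0229 [0.6377 0.6105 0.021 ]
side blue [288.   5.] 169 0.0441 [ 0.6611 -0.6483  0.2906]
side blue [289. 186.] 451 0.1264 [ 0.5575 -0.0505  0.1253]
side blue [262. 225.] 615 0.1262 [0.5867 0.0604 0.1249]
side blue [225. 276.] 842 0.1262 [0.616  0.1711 0.125 ]
side blue [362. 346.] 2513 0.0587 [0.4148 0.1944 0.0574]
side yel [331. 204.] 171 0.1132 [ 0.4803 -0.0313  0.1122]
side yel [307. 252.] 82 0.0956 [0.5097 0.0798 0.0943]
side yel [265. 258.] 40 0.113 [0.5706 0.1185 0.1119]
side yel [153. 295.] 3668 0.0391 [0.748  0.1568 0.039 ]
side yel [278. 302.] 279 0.1123 [0.5391 0.1908 0.111 ]
side red [243. 182.] 86 0.1001 [ 0.6512 -0.0807  0.099 ]
side red [379. 256.] 529 0.0254 [ 0.378  -0.007   0.0238]
side red [228. 354.] 6261 0.0934 [0.5956 0.2484 0.0922]
```

View pics/e.png

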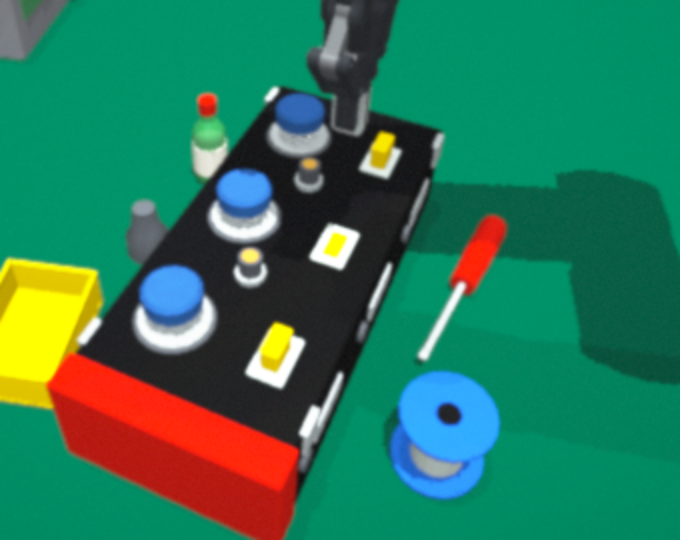

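The picture shows tag 2 down at about (335,245), with its top near 95 mm. Tags 1 and 3 are still up, the loose things have not moved, and the gripper is clear above the rack.

```bash
python3 -c "
from rig import r; print(r.hand_in())"
```

```text
the job is handed in; nothing more can be done
None
```

I pressed the pads in order from the red end, and they took 6.9, 3.4 and 8.2 N at about 8 mm, so the middle mount is softest; its tag is fully down, the other two are up, the arm is clear, and the job is handed in (no verdict came back).

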